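Index a copper blank under the bench punch and mark it

ROBOT

A 6-joint arm with a two-finger parallel gripper is mounted at the origin on the work surface. World frame = base frame: x ahead of the robot, y to its left, z up, the work surface at z = 0. Lengths are in mm, angles in degrees, forces in N, time in s.
With the tool pointing down it reaches from about 350 to 850 mm from the base axis. Payload 8.1 kg.
Tool frame: the origin (TCP) lies at the centre of the arm's flange, where the gripper is bolted on; the fingertips stand 173 mm ahead of it and the grasp point (between the pads) lies 155 mm ahead of it; z points along the fingers, y is the line along which they close (so a half turn about z gives the same grasp; the last joint's range is limited). The gripper opens to 85 mm and grips with 20 to 120 N. Pads are 22 mm wide; open, the fingers measure 114 mm over their backs; the gripper's body (76 mm by 85 mm) begins 54 mm behind the grasp point. The pads swing forward as they close: fully open they stand 13 mm farther back than shut.
Start: joints at [-4.893, 7.471, 85.268, -0, 87.261, -4.893], TCP at [600.006, 0.022, 404.692] pointing down, gripper open.
Joint ranges: [-169.43, 169.43], [-51.17, 129.36], [1.28, 143.12], [-76.62, 256.62], [0, 156.53], [-152.29, 152.29]. Speed limits (degrees/s): [136.94, 136.94, 159.86, 180, 180, 180].

INTERFACE

Orientations are given as [roll, pitch, yaw] about the fixed x, y, z axes, in that order (R = Rz(yaw) Ry(pitch) Rx(roll)).
In Python, from bench import * gives the robot as it stands.
- The arm moves only by the shell command python3 -m jog 'ROWS' [FORCE]. ROWS is text: rows parted by semicolons, each of 7 numbers parted by spaces: the shift along the tool's x, y, z scaled (see below), then the turn, a rotation vector about the tool's x, y, z scaled (see below), then the closure, from -1 (fully open) to 1 (shut). In form: tx ty tz wx wy wz hand; .... A call has 1 to 5 rows; each row shifts and turns the commanded pose from where the row before left it, along the tool's axes as they then stand; what a row does not reach is not made up. The controller multiplies each number of a shift by 0.1 m and each number of a turn by 60 degrees. A row lasts 1/8 s, in which the tool goes at most 62.5 mm and 10.7 degrees, less where a joint would pass 70% of its speed; a pose out of reach is approached as far as the arm can. A call with a number of a shift or a turn outside -1 to 1 is refused whole. A call with a gripper value outside its range is refused whole. The fingers move at their own pace and stop on an object; FORCE is the grip in N (left out, the last holds). Time passes only in rows, so rows that do not move let the fingers close. It gives the time, the measured TCP pose, the force, the opening and the grip force at its end, in the units of the state.
- sense(): the state, without advancing time (a new reading comes with each control period).
- snapshot(name): name is "scene" or "side" or "wrist"; returns a dict with "img" (384x512x3 uint8, red, green, blue), "fx", "fy", "cx", "cy" (pixels), "extrinsics" (4x4, takes a point from camera to world coordinates). Camera axes: x right, y down, z forward; pixel columns grow to the right and rows downward; lengths in mm; the calibration is good to about 2 mm. The wrist camera is an equidistant fisheye: a pixel r from the principal point sees the ray r / f radians off the axis. A picture is of the moment at which its call begins. There is no depth.
- hand_in(): hands the job in; it is judged then, once.
The state is a dict: "time": time; "joint_pos": joint angles; "qd": joint speeds; "joint_efforts": joint torques, N m; "tool_pos": TCP position; "tcp_rot": TCP orientation; "ft_force": force on the tool from outside, world axes, zero at the start; "wrist_torque": the same for the moment, N m; "finger_gap": finger opening in mm; "grip_force": force on a finger pad.
Only numpy, scipy, OpenCV 4.12 (cv2) and the standard library are available. Lean on these libraries where they do the work, as an engineer would, in place of code of your own. Each camera call takes 0.05 s, during which the arm holds its last target. There are 200 camera calls.

TASK

Mark the copper disc in the jig: with the fingers, push the jig's carriage by its red upright plate well past the stop pin, towards the yellow-capped punch, against its spring, then let it go, so that it comes back by itself and stays caught on the stop pin, with the disc under the punch. Then press the yellow cap down until the punch bears on the copper, and let it rise again. Do not grasp or lift anything, do not touch the stop pin, keep the cap unpressed until the carriage is caught, leave the disc in its nest and the other things where they are.

Things in the scene. Friction and masses are not known exactly. Their poses are not given: they have to be found in the camera images.
- jig: Marking jig fixed to the bench: dark steel base 120 x 280 x 15 mm (x, y, z). Origin: centre of its underside on the bench; z up. Its +y is the push direction; at yaw 0 that is the world's +y (starts: yaw -0.75 to 0.75 rad). On it a blue bridge 118 x 34 mm, top 82 mm up, at y = 70 mm, carrying the punch, and a grey bracket at x = 24 to 60, y = 20 mm, top 67 mm up, for the stop pin.
- carriage (a joint): Sprung aluminium carriage, 82 x 140 mm, top 33 mm up. m along the jig's +y: 0 rest, 0.060 end stop. Its brass wedge lifts the stop pin, which drops behind it from about 0.040 on: push to 0.050 or more. Let go, it returns by itself within 1 s and is caught at 0.035; let go too soon it runs back to 0. Spring 3.6 N at rest, 7.2 N at 0.060; damping 30 N per m/s; the wedge adds 2 to 3 N briefly.
- push_face (a point): Point to push: middle of the outer face (the jig's -y side) of the red upright plate on the carriage, 55 mm above the bench. The plate is 44 mm wide (jig x), 10 mm thick (jig y), and stands 33 to 73 mm above the bench. It moves with the carriage; at rest the face is at x = 0, y = -70 mm in the jig's frame.
- stop_pin (a joint): Sprung stop pin, m of lift: 0 = down (it stands 1.5 mm above the carriage's top), about 0.0085 on the crest of the wedge. It works by itself and is not to be touched.
- pin_knob (a point): Top of the stop pin: 8 mm thick steel pin with a brass knob 16 mm wide, at x = 35 mm, y = 20 mm in the jig's frame, 84.5 mm above the bench when down.
- punch_cap (a point): Centre of the top face of the punch's yellow cap, 36 mm in diameter and 12 mm thick, at x = 0, y = 70 mm in the jig's frame, 113 mm above the bench when up. Press straight down.
- punch (a joint): Sprung punch, m pressed down: 0 = up; at about 0.010 its round tip meets the copper disc when that is under it; 0.014 = end stop. The spring takes 3 N at the start and 4.5 N at 0.010; any force beyond that bears on the disc. It rises by itself.
- blank: Loose copper disc, 40 mm in diameter, 5 mm thick, 50 g, lying in a steel ring nest (inside diameter 42 mm, 4 mm deep) on the carriage. Origin: centre of its underside, 33 mm above the bench; with the carriage at rest it is at x = 0, y = 35 mm in the jig's frame.
- cuff: Bystander: copper bracelet lying on the bench, 64 mm across, 14 mm high. Origin: centre of its underside.
- burnisher: Bystander: steel tool with a black handle lying along its x, 155 mm long, 26 mm high. Origin: its middle, on the bench.
- spare_blank: Bystander: second copper disc lying on the bench beside the jig, 40 mm in diameter, 5 mm thick. Origin: centre of its underside.
- stamp_set: Bystander: blue plastic box of steel stamps, 50 x 90 mm, 92 mm high. Origin: centre of its underside.
- wood_block: Bystander: wooden doming block, 80 mm cube. Origin: centre of its underside.
- steel_block: Bystander: steel dapping block, 60 mm cube. Origin: centre of its underside.
- hammer: Bystander: hammer lying on the bench, handle along its -x, about 250 mm long. Origin: on the bench below its middle.

How it is judged:
By the outcome, as a careful person would: the job done as asked, in the order asked, and still so for the second after the job is handed in, with the robot touching nothing.
It also fails if it takes over 45 s, if anything falls off the work surface, if the arm or the gripper's body presses on something with over 40 N, if the wrist force passes 120 N, or if a joint passes its speed limit or range.

## Working session

There is one attempt and no reset: what is moved stays moved. The work goes in short steps, Python scripts to look and compute and a shell command to move; the robot and the scene stay as the last step left them, time stands still between calls to the robot, and variables do not carry over. Pictures are saved under pics/ and viewed, at most 10 in all, crops included, and the job is handed in when it is done.

```bash
mkdir -p pics; python3 - <<'E'
from bench import *
import cv2,numpy as np
for n in("scene","wrist"):
    s=snapshot(n);cv2.imwrite(f"pics/{n}0.png",s["img"][:,:,::-1])
    print(n,s["fx"],s["fy"],s["cx"],s["cy"],np.round(s["extrinsics"],3).tolist())
s=sense();print(s["time"],s["tool_pos"],s["tcp_rot"],s["finger_gap"])
E
```

```text
scene 358.0689295042105 358.0689295042105 259.98452793314596 193.0329601295289 [[0.076, 0.668, -0.74, 1288.831], [0.997, -0.054, 0.053, -58.103], [-0.005, -0.742, -0.671, 790.632], [0.0, 0.0, 0.0, 1.0]]
wrist 297.3186396354542 297.3186396354542 259.25285011841544 189.82834728029565 [[1.0, -0.0, -0.001, 599.729], [-0.0, -0.956, -0.294, 76.063], [-0.001, 0.294, -0.956, 371.848], [0.0, 0.0, 0.0, 1.0]]
0.1 [5.99786533e+02 4.00032913e-02 4.03740774e+02] [-1.79903164e+02 -6.83492157e-03  9.00007935e+01] 85.36015480280307
```

View pics/scene0.png

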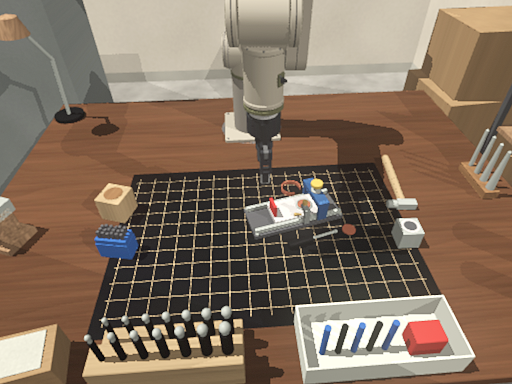

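View pics/wrist0.png

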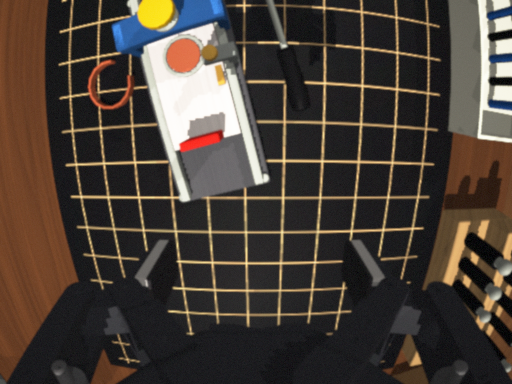

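The wrist view shows the cap at (157,12), knob (210,51), disc (184,55), red plate about (201,141) and the jig's near corners at about (186,199) and (268,179). I'll fit the jig's pose to these.

```bash
cat >h.py <<'E'
from bench import *
import cv2,numpy as np
from scipy.optimize import least_squares
from scipy.spatial.transform import Rotation as R
def proj(s,P):
    E=np.array(s["extrinsics"]);c=(np.asarray(P,float)-E[:3,3])@E[:3,:3]
    r=np.hypot(c[:,0],c[:,1]);k=s["fx"]*np.arctan2(r,c[:,2])/r
    return np.c_[s["cx"]+k*c[:,0],s["cy"]+k*c[:,1]]
def jw(p,L):
    c,n=np.cos(p[2]),np.sin(p[2]);L=np.asarray(L,float)
    return np.c_[p[0]+c*L[:,0]-n*L[:,1],p[1]+n*L[:,0]+c*L[:,1],L[:,2]]
def fit(s,L,px,p0=(500,200,.2)):
    r=least_squares(lambda p:(proj(s,jw(p,L))-px).ravel(),p0,x_scale=[10,10,.1],loss="soft_l1")
    return r.x,(proj(s,jw(r.x,L))-px).round(1).tolist()
def go(p,L,yaw=None):
    "shift in tool axes (units of 0.1 m) bringing fingertip line (TCP) over jig point L"
    s=sense();M=R.from_euler("xyz",s["tcp_rot"],degrees=True)
    w=jw(p,[L])[0]
    return (M.inv().apply(w-s["tool_pos"])/100).round(3)
E
python3 - <<'E'
from h import *
s=snapshot("wrist")
L=[(0,70,113),(35,20,84.5),(0,35,38),(0,-65,73),(-60,-140,15),(60,-140,15)]
p,e=fit(s,L,np.array([(157,12),(210,51),(184,55),(201,138),(186,199),(268,179)]))
print(p,np.degrees(p[2]),e)
print(jw(p,[(0,-70,55),(0,70,113)]), sense()["tcp_rot"])
E
```

```text
[5.23859134e+02 9.89071184e+01 2.55016362e-01] 14.611361264749036 [[-1.9, -3.7], [0.2, -0.9], [0.0, -1.0], [0.4, 3.3], [-2.1, 4.0], [5.6, 1.4]]
[[541.51742054  31.17097662  55.        ]
 [506.20084669 166.64326018 113.        ]] [-1.79916833e+02 -6.77844770e-03  9.00003865e+01]
```

```bash
python3 -m jog '-.06 -.24 .2 0 0 0 1; -.06 -.23 .2 0 0 0 1; 0 0 0 0 0 -.122 1; 0 0 0 0 0 -.122 1; 0 0 0 0 0 0 1'; python3 -m jog '0 0 0 0 0 0 1; 0 0 0 0 0 0 1; 0 0 0 0 0 0 1'; python3 - <<'E'
from h import *
s=snapshot("wrist");cv2.imwrite("pics/w1.png",cv2.resize(s["img"][:,:,::-1],(768,576)))
E
```

```text
time: 0.78
tool_pos: [552.9, -12.0, 364.4]
tcp_rot: [-180.0, -0.0, 104.6]
ft_force: [-0.8, 0.7, 0.5]
finger_gap: 0.2
grip_force: 0.0
time: 1.15
tool_pos: [553.0, -11.9, 364.7]
tcp_rot: [-180.0, 0.0, 104.6]
ft_force: [-1.1, -0.0, 0.8]
finger_gap: -0.1
grip_force: 0.0
```

View pics/w1.png

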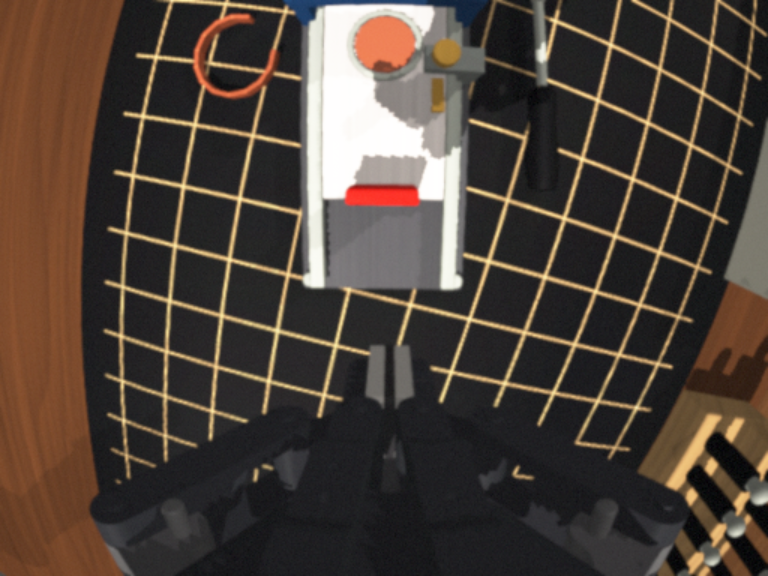

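The jig is now square with the picture: plate top (2/3 scale) at x 346–419 with its outer edge near row 204, disc (385,42), knob (447,50), near base corners (303,286) and (462,286).

```bash
python3 - <<'E'
from h import *
s=snapshot("wrist")
L=[(35,20,84.5),(0,35,38),(-22,-70,73),(22,-70,73),(-60,-140,15),(60,-140,15)]
p,e=fit(s,L,np.array([(447,50),(385,42),(346,204),(419,204),(303,286),(462,286)])/1.5)
print(p,np.degrees(p[2]),e)
np.save("p.npy",p)
print(go(p,(0,-105,223)),go(p,(0,70,300)),jw(p,[(0,-70,55),(0,70,113)]))
E
```

```text
[5.21340168e+02 9.90556923e+01 2.42523922e-01] 13.89559715121963 [[0.3, -0.8], [-0.2, -0.5], [-1.0, -0.3], [0.5, 0.2], [0.1, 0.8], [-0.0, 2.0]]
[ 0.104 -0.04   1.417] [ 1.854 -0.018  0.647] [[538.15090929  31.10424658  55.        ]
 [504.52942659 167.00713802 113.        ]]
```

```bash
python3 -m jog '.02 -.02 .45 0 0 .012 1; .02 -.02 .45 0 0 0 1; .02 0 .45 0 0 0 1; .02 0 .07 0 0 0 1; 0 0 0 0 0 0 1';python3 - <<'E'
from h import *
s=snapshot("wrist");cv2.imwrite("pics/w2.png",s["img"][:,:,::-1])
p=np.load("p.npy");print(go(p,(0,-70,223)))
E
```

```text
time: 1.88
tool_pos: [547.5, -5.1, 223.4]
tcp_rot: [180.0, -0.0, 103.9]
ft_force: [-0.5, 0.3, 0.8]
finger_gap: -0.1
grip_force: 0.0
[ 0.377 -0.01   0.016]
```

View pics/w2.png

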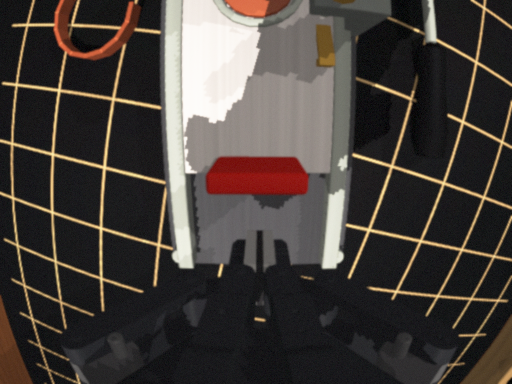

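The fingers (x≈260) stand centred behind the plate (x≈257), roughly 27 mm short of its face. I'll approach to contact.

```bash
python3 -m jog '.1 0 0 0 0 0 1; .1 0 0 0 0 0 1; .05 0 0 0 0 0 1; .05 0 0 0 0 0 1; .05 0 0 0 0 0 1';python3 - <<'E'
from h import *
p=np.load("p.npy");print(go(p,(0,-70,223)),sense()["ft_force"])
E
```

```text
time: 2.55
tool_pos: [539.2, 28.6, 223.5]
tcp_rot: [179.9, 0.1, 103.9]
ft_force: [1.5, -5.4, 4.4]
finger_gap: 0.0
grip_force: 3.5
[ 0.027 -0.004  0.005] [ 1.51112107 -5.42875625  4.37908573]
```

```bash
python3 -m jog '.08 0 0 0 0 0 1; .08 0 0 0 0 0 1; .08 0 0 0 0 0 1; .08 0 0 0 0 0 1; .06 0 0 0 0 0 1';python3 -m jog '.04 0 0 0 0 0 1; 0 0 0 0 0 0 1';python3 - <<'E'
from h import *
s=snapshot("wrist");cv2.imwrite("pics/w3.png",s["img"][:,:,::-1])
t=snapshot("side");cv2.imwrite("pics/s3.png",t["img"][:,:,::-1])
p=np.load("p.npy");print(go(p,(0,-70,223)),sense()["ft_force"])
for m in(40,45,50,55):print(m,proj(s,jw(p,[(-22,-70+m,73),(22,-70+m,73),(-22,-60+m,73),(22,-60+m,73),(0,35+m,38)])).round(0).tolist())
E
```

```text
time: 3.18
tool_pos: [530.2, 65.2, 223.5]
tcp_rot: [179.9, 0.1, 103.9]
ft_force: [1.8, -7.8, 3.6]
finger_gap: -0.1
grip_force: 3.9
time: 3.42
tool_pos: [529.2, 69.2, 223.5]
tcp_rot: [179.9, 0.1, 103.9]
ft_force: [1.3, -7.7, 4.6]
finger_gap: 0.1
grip_force: 3.3
[-0.389 -0.004  0.006] [ 0.95559306 -5.66501203  4.21055472]
40 [[210.0, 268.0], [304.0, 268.0], [209.0, 249.0], [305.0, 249.0], [257.0, 43.0]]
45 [[210.0, 259.0], [305.0, 259.0], [208.0, 239.0], [306.0, 239.0], [257.0, 34.0]]
50 [[209.0, 249.0], [305.0, 249.0], [207.0, 229.0], [307.0, 229.0], [257.0, 25.0]]
55 [[208.0, 239.0], [306.0, 239.0], [207.0, 219.0], [308.0, 219.0], [257.0, 16.0]]
```

View pics/w3.png

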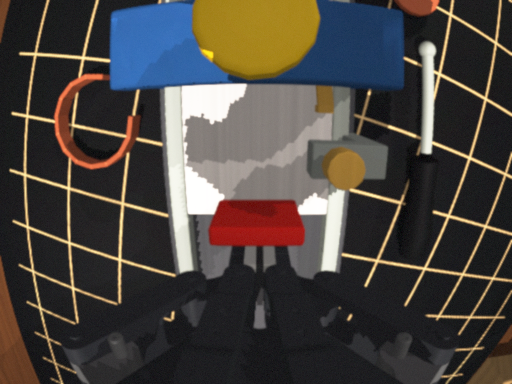

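The plate's top edges lie at rows 226 and 245, which puts the carriage near m ≈ 52 mm; the fingers are clear of the pin. 2–3 mm more, then I'll back off.

```bash
python3 -m jog '.025 0 0 0 0 0 1; 0 0 0 0 0 0 1'; python3 -m jog '-.1 0 0 0 0 0 1; -.2 0 0 0 0 0 1; -.3 0 0 0 0 0 1; -.3 0 0 0 0 0 1; 0 0 0 0 0 0 1'; python3 -m jog '0 0 0 0 0 0 1; 0 0 0 0 0 0 1; 0 0 0 0 0 0 1; 0 0 0 0 0 0 1;0 0 0 0 0 0 1';python3 - <<'E'
from h import *
s=snapshot("wrist");cv2.imwrite("pics/w4.png",s["img"][:,:,::-1])
p=np.load("p.npy");print(go(p,(0,-70,223)),sense()["ft_force"])
for m in(0,30,35,40):print(m,proj(s,jw(p,[(-22,-70+m,73),(22,-70+m,73),(-22,-60+m,73),(22,-60+m,73),(0,35+m,38)])).round(0).tolist())
E
```

```text
time: 3.78
tool_pos: [528.6, 71.4, 223.5]
tcp_rot: [179.9, 0.1, 103.9]
ft_force: [1.8, -6.2, 3.8]
finger_gap: -0.1
grip_force: 3.4
time: 4.4
tool_pos: [549.8, -17.8, 222.2]
tcp_rot: [-180.0, -0.0, 103.7]
ft_force: [-0.4, 0.8, 0.2]
finger_gap: 0.1
grip_force: 0.0
time: 5.03
tool_pos: [549.7, -15.1, 222.7]
tcp_rot: [180.0, 0.0, 103.9]
ft_force: [0.1, -0.0, -0.2]
finger_gap: 0.1
grip_force: 0.0
[ 0.477 -0.001 -0.003] [-1.22579958  0.05386757 -0.53178515]
0 [[205.0, 171.0], [312.0, 171.0], [204.0, 147.0], [313.0, 147.0], [259.0, -37.0]]
30 [[203.0, 98.0], [314.0, 98.0], [202.0, 73.0], [314.0, 73.0], [259.0, -80.0]]
35 [[202.0, 85.0], [314.0, 85.0], [202.0, 61.0], [314.0, 61.0], [259.0, -87.0]]
40 [[202.0, 73.0], [314.0, 73.0], [202.0, 49.0], [314.0, 49.0], [259.0, -93.0]]
```

View pics/w4.png

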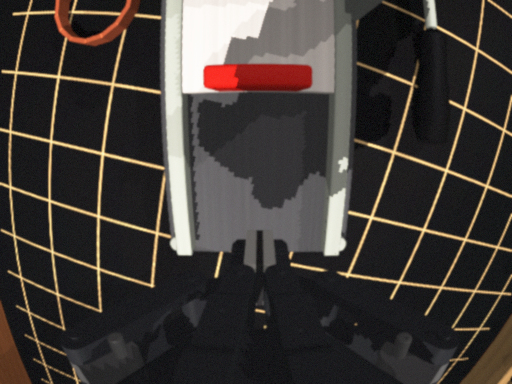

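The plate rests at rows ~65–89, i.e. m ≈ 35: the carriage is caught. Next: rise, move toward the cap and look.

```bash
python3 -m jog '0 0 -.5 0 0 0 1; 0 0 -.5 0 0 0 1; .4 0 -.4 0 0 0 1; .5 0 0 0 0 0 1; 0 0 0 0 0 0 1'; python3 -m jog '0 0 0 0 0 0 1; 0 0 0 0 0 0 1';python3 - <<'E'
from h import *
s=snapshot("wrist");cv2.imwrite("pics/w5.png",cv2.resize(s["img"][:,:,::-1],(768,576)))
p=np.load("p.npy");print(go(p,(0,70,300)))
print((proj(s,jw(p,[(0,70,113),(35,20,84.5),(0,70,38),(0,-35,73)]))*1.5).round(0).tolist())
E
```

```text
time: 5.7
tool_pos: [527.5, 74.6, 363.5]
tcp_rot: [179.9, -0.0, 104.1]
ft_force: [0.2, -1.0, -0.6]
finger_gap: -0.1
grip_force: 0.0
time: 5.95
tool_pos: [528.2, 71.1, 362.1]
tcp_rot: [-179.9, 0.0, 103.9]
ft_force: [-0.6, 0.2, -0.1]
finger_gap: -0.2
grip_force: 0.0
[0.989 0.001 0.622]
[[389.0, 105.0], [452.0, 201.0], [389.0, 117.0], [389.0, 289.0]]
```

View pics/w5.png

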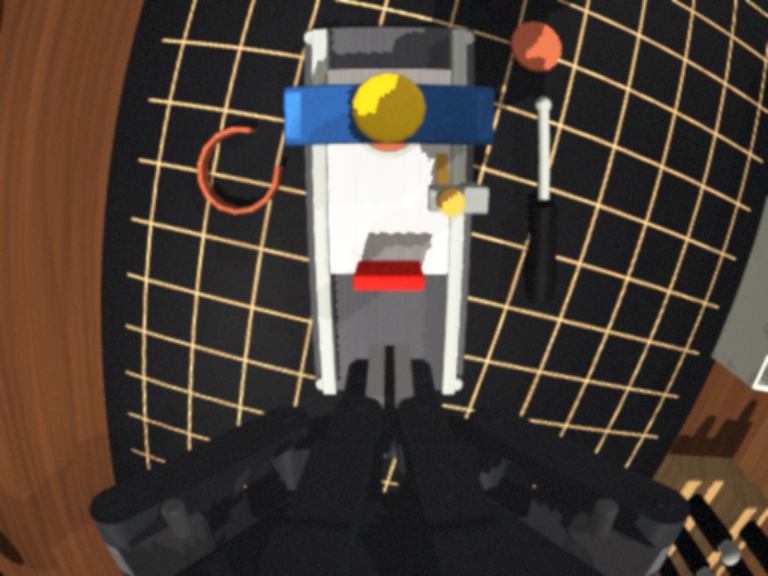

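The cap centre is at (389,107) against a predicted (389,105), the pin stands ahead of the wedge and the disc shows under the bridge. Moving over the cap.

```bash
python3 -m jog '.5 0 0 0 0 0 1; .48 0 .25 0 0 0 1; 0 0 .25 0 0 0 1; 0 0 0 0 0 0 1; 0 0 0 0 0 0 1';python3 - <<'E'
from h import *
p=np.load("p.npy");print(go(p,(0,70,286)))
E
```

```text
time: 6.62
tool_pos: [505.1, 166.3, 313.5]
tcp_rot: [180.0, 0.0, 103.8]
ft_force: [0.1, -0.1, 0.2]
finger_gap: -0.2
grip_force: 0.0
[ 0.008 -0.004  0.275]
```

```bash
python3 -m jog '0 0 .15 0 0 0 1; 0 0 .08 0 0 0 1; 0 0 .05 0 0 0 1; 0 0 .03 0 0 0 1; 0 0 0 0 0 0 1'; python3 -m jog '0 0 .02 0 0 0 1; 0 0 .02 0 0 0 1; 0 0 0 0 0 0 1'
```

```text
time: 7.25
tool_pos: [504.5, 167.0, 281.8]
tcp_rot: [-180.0, 0.0, 103.9]
ft_force: [-0.5, -1.7, 3.8]
finger_gap: 0.2
grip_force: 1.4
time: 7.62
tool_pos: [504.7, 167.1, 277.8]
tcp_rot: [180.0, 0.0, 103.9]
ft_force: [-0.5, -1.0, 2.5]
finger_gap: 0.0
grip_force: 1.7
```

```bash
python3 -m jog '0 0 .01 0 0 0 1; 0 0 .01 0 0 0 1; 0 0 0 0 0 0 1'; python3 -m jog '0 0 .01 0 0 0 1; 0 0 0 0 0 0 1'
```

```text
time: 8.0
tool_pos: [504.6, 167.2, 276.1]
tcp_rot: [180.0, -0.0, 103.9]
ft_force: [-0.8, -1.7, 5.9]
finger_gap: 0.2
grip_force: 3.0
time: 8.25
tool_pos: [504.7, 167.2, 275.7]
tcp_rot: [180.0, 0.0, 103.9]
ft_force: [-3.3, -1.7, 11.1]
finger_gap: -0.0
grip_force: 5.6
```

The force has jumped to 11 N at about 10 mm, so the punch is on the copper. One small extra press, then release.

```bash
python3 -m jog '0 0 .01 0 0 0 1; 0 0 0 0 0 0 1; 0 0 0 0 0 0 1'; python3 -m jog '0 0 -.1 0 0 0 1; 0 0 -.2 0 0 0 1; 0 0 -.4 0 0 0 1; -.5 0 -.3 0 0 0 1;-.5 0 0 0 0 0 1'; python3 -m jog '0 0 0 0 0 0 1; 0 0 0 0 0 0 1; 0 0 0 0 0 0 1';python3 - <<'E'
from h import *
s=snapshot("wrist");cv2.imwrite("pics/w6.png",s["img"][:,:,::-1])
p=np.load("p.npy")
print(proj(s,jw(p,[(0,70,113),(0,70,103),(35,20,84.5),(0,-35,73)])).round(0).tolist())
E
```

```text
time: 8.62
tool_pos: [504.7, 167.2, 275.5]
tcp_rot: [179.9, 0.0, 103.9]
ft_force: [-6.7, -1.6, 16.1]
finger_gap: 0.2
grip_force: 8.5
time: 9.25
tool_pos: [529.5, 69.6, 377.0]
tcp_rot: [179.7, 0.0, 104.0]
ft_force: [1.1, -0.3, -0.3]
finger_gap: -0.1
grip_force: 0.0
time: 9.62
tool_pos: [528.2, 71.0, 373.1]
tcp_rot: [-179.9, -0.0, 104.0]
ft_force: [-0.5, 0.0, -0.4]
finger_gap: 0.0
grip_force: 0.0
[[259.0, 72.0], [259.0, 73.0], [300.0, 133.0], [259.0, 190.0]]
```

View pics/w6.png

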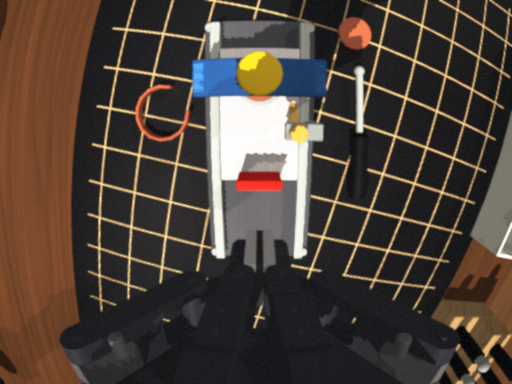

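The carriage is still caught (plate at row ~184), the cap is back up at (260,74), and the bystanders in view have not moved.

```bash
python3 -c "
from bench import *
print(hand_in())"
```

```text
the job is handed in; nothing more can be done
None
```

The job is handed in: the carriage was pushed to about 54 mm and came back to be caught on the stop pin at about 35 mm, then the punch was pressed onto the copper disc with about 16 N and rose again, all in under 10 s of the robot's clock.

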